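# Tilt the file out of the short-opening drawer

## Robot

A 6-joint arm with a two-finger parallel gripper is mounted at the origin on the work surface; the furniture and walls round the work are solid. World frame = base frame: x ahead of the robot, y to its left, z up, the work surface at z = 0. Lengths are in m, angles in rad, forces in N, time in s.
With the tool pointing down it reaches from about 0.275 to 0.75 m from the base axis. Payload 10.2 kg.
Tool frame: the origin (TCP) lies midway between the tips of the shut fingers; the grasp point (between the pads) lies r.pinch_z behind it (r.pinch_z is the distance from the TCP to the grasp point, in m); y points along the fingers, x is the direction in which the jaws open and shut, and the axes are right-handed (so a half turn about y gives the same grasp; the last joint's range is limited). The gripper opens to 88 mm and grips with 3 to 60 N. Pads are 18 mm wide; open, the fingers measure 123 mm over their backs; the gripper's body (75 mm by 187 mm) begins 45 mm behind the grasp point.
Start: joints at [0.913, 0.313, 1.498, -0, 1.331, -0.223], TCP at [0.221, 0.476, 0.239] pointing down, gripper open.
Joint ranges: [-2.94, 2.94], [-0.97, 2.17], [0.19, 2.56], [-1.23, 4.37], [0.02, 3.11], [-2.88, 2.88]. Speed limits (rad/s): [2.39, 2.39, 3.01, 3.14, 3.14, 3.14].

## Interface

Orientations are given as [roll, pitch, yaw] about the fixed x, y, z axes, in that order (R = Rz(yaw) Ry(pitch) Rx(roll)).
In Python, from cell import r gives the robot as it stands.
- The arm moves only by the tool move_arm, never from a script. Its argument "moves" is a list that holds one entry, the list of rows, each a list of 6 numbers: the shift along the tool's x, y, z in cm, then the turn, a rotation vector about the tool's x, y, z in degrees. A call has exactly 10 rows; each row is the pose to reach, as a shift and turn from the pose commanded when the call began, along the tool's axes at that moment; what a row does not reach only later rows make up. A row lasts 1/12 s, in which the tool goes at most 41.7 mm and 7.16 degrees, less where a joint would pass 70% of its speed; a pose out of reach is approached as far as the arm can. A call with a gripper value outside its range is refused whole. "claw" is the finger opening in cm, from 0 to 8.81, set as the call begins (left out, the last holds). The fingers move at their own pace and stop on an object; the grip force is fixed at half the most. Time passes only in rows, so rows that repeat a pose let the fingers close, or fill a call up. It gives the time, the measured TCP pose, the force and the opening at its end, in the units of the state.
- r.observe(): the state, without advancing time (a new reading comes with each control period).
- r.camera(name): name is "scene" or "top"; returns the picture (420x560x3 uint8, red, green, blue); there is no depth.
- r.camera_info(name): a dict with "intrinsics" (3x3 intrinsics, pixels), "world_from_camera" (4x4, takes a point from camera to world coordinates). Camera axes: x right, y down, z forward; pixel columns grow to the right and rows downward; lengths in m; the calibration is good to about 2 mm. A picture is of the moment at which its call begins. camera_info takes no time and is no camera call.
- r.finish_job(): hands the job in, once; it reports no verdict.
The state is a dict: "clock": time; "qpos": joint angles; "qvel": joint speeds; "effort": joint torques, N m; "position": TCP position; "tcp_rot": TCP orientation; "contact_force": force on the tool from outside, world axes, zero at the start; "ft_torque": the same for the moment, N m; "width": opening from 0.0 (shut) to 1.0 (fully open).
Only numpy, scipy, OpenCV 4.12 (cv2) and the standard library are available. Lean on these libraries where they do the work, as an engineer would, in place of code of your own. Each camera call takes 0.05 s, during which the arm holds its last target.

## Task

The file lies in the drawer of the plywood tool unit, beside a chisel, and it is longer than the drawer's opening. Pull the drawer out to its stop, tilt the file up handle first and draw it out on the slant over the drawer front, and finish still holding it in the gripper: roughly level, at rest and touching nothing else, with the whole file at least 5 cm above the top of the unit. Leave the chisel in the drawer.

Things in the scene. Friction and masses are not known exactly. Their poses are not given: they have to be found in the camera images.
- unit_base (a point): plywood drawer unit, fixed, 340 mm deep x 270 wide x 110 high, a sanding block (36 mm high) lying on its rear; point: centre of its underside; x axis from drawer front to back, z up. Carcass front edge at x = -170 mm; underside of its top 98 mm above the bench. Drawer inside 226 mm wide, 307 long; floor 22 mm, side walls 58 mm, front panel (16 mm thick) 90 mm above the bench
- drawer_pull (a point): middle of the steel bar pull on the drawer front: a level round bar 10 mm thick, 110 mm long along the unit's y axis, 62 mm above the bench, its middle 35 mm out from the front panel (30 mm clear behind the bar)
- unit_drawer (a joint): how far the drawer is out, m: 0 shut, 0.165 at its stop. It slides along the unit's -x axis with about 2 N of friction and stays where it is left. What is drawn out of the carcass is open above; the rest stays under the unit's top
- file_center (a point): file, wooden handle and flat dark-grey blade, 280 mm long, about 160 g, lying on the drawer floor, handle to the drawer front; point: half-way along, 13 mm above its underside; y axis along it to the handle end, z up. Handle up to 25 mm wide, 26 high, y = +30 to +140 mm; blade 22 wide, 12 thick, y = +30 to -140 mm; balances at about y = +49 mm
- file_end (a point): point on the file at the handle end, 2 mm inside it, 13 mm above the underside
- file_tip (a point): point on the file at the blade tip, 2 mm inside it, 6 mm above the underside
- chisel_center (a point): chisel with a yellow handle and a bright 18 mm blade, 260 x 28 x 29 mm, lying in the drawer parallel to the file about 90 mm beside it, on either side; the point is half-way along and half-way up; it stays in the drawer

How it is judged:
By the outcome, as a careful person would: the job done as asked, in the order asked, and still so for the second after the job is handed in, while the arm keeps its last pose, push and grip.
It also fails if it takes over 48 s, if anything falls off the work surface, if the arm or the gripper's body presses on something with over 40 N, if the wrist force passes 120 N, or if a joint passes its speed limit or range.

## Working session

There is one attempt and no reset: what is moved stays moved. The work goes in short steps, Python scripts to look and compute and a tool call to move; the robot and the scene stay as the last step left them, time stands still between calls to the robot, and variables do not carry over. Pictures are saved under pics/ and viewed, and the job is handed in when it is done.

Besides the shell and the picture viewer there is one more tool, called after ">>>" by a JSON object that holds its "method" and its "body". move_arm: Moves the arm, as the interface text tells. Its arguments: {"type":"object","properties":{"moves":{"type":"array"},"claw":{"type":"number"}},"required":["moves"]}

```bash
ls; mkdir -p pics; python3 - <<'E'
from cell import r
import cv2
o=r.observe(); print(o, r.pinch_z)
for n in("scene","top"):
    i=r.camera_info(n); print(n,i)
    cv2.imwrite(f"pics/{n}0.png",r.camera(n)[:,:,::-1])
E
```

```text
pics
{'clock': 0.0, 'qpos': array([ 9.12646653e-01,  3.13433674e-01,  1.49843597e+00, -1.29308180e-05,
        1.33099206e+00, -2.23427228e-01]), 'qvel': array([ 6.11887655e-04,  3.15977331e-05, -1.20164985e-03, -2.49083778e-04,
       -2.46323109e-03,  1.08648134e-03]), 'effort': array([-7.96816184e-04, -4.02213836e+01, -2.52271485e+01,  6.93964167e-02,
        3.52193078e-02, -1.62058450e-04]), 'position': array([0.22098056, 0.47595565, 0.23816984]), 'tcp_rot': array([-1.57052739e+00,  1.24028283e-03,  1.13607713e+00]), 'contact_force': array([-0.17842436, -0.22862072,  0.57427702]), 'ft_torque': array([ 0.0281769 ,  0.04425219, -0.02635109]), 'width': 0.9996656217104405} 0.0187
scene {'intrinsics': array([[488.30257904,   0.        , 283.3244307 ],
       [  0.        , 488.30257904, 206.81070857],
       [  0.        ,   0.        ,   1.        ]]), 'world_from_camera': array([[-0.77618539, -0.3909222 ,  0.49468785,  0.15778824],
       [-0.6304702 ,  0.48943246, -0.60246426,  0.32525244],
       [-0.00659964, -0.77950991, -0.62635513,  0.62683016],
       [ 0.        ,  0.        ,  0.        ,  1.        ]])}
top {'intrinsics': array([[469.56813645,   0.        , 277.25228863],
       [  0.        , 469.56813645, 210.09562803],
       [  0.        ,   0.        ,   1.        ]]), 'world_from_camera': array([[ 0.02689277, -0.99719699,  0.06982075,  0.51942922],
       [-0.99958673, -0.0261161 ,  0.01201306, -0.17627106],
       [-0.01015594, -0.07011496, -0.99748722,  1.0194496 ],
       [ 0.        ,  0.        ,  0.        ,  1.        ]])}
```

View pics/scene0.png

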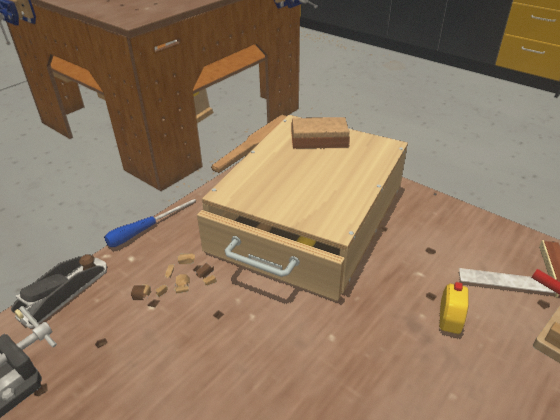

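View pics/top0.png

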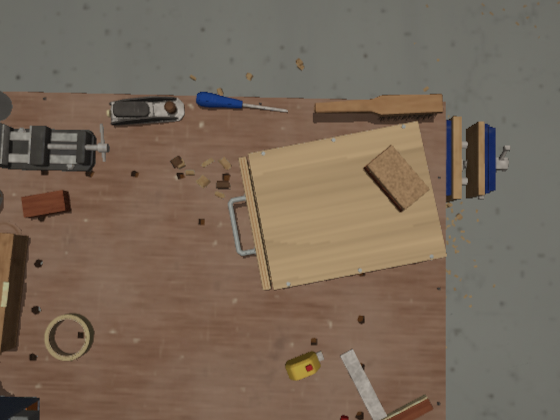

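```bash
cat > h.py <<'E'
import numpy as np, cv2
from cell import r
from scipy.spatial.transform import Rotation as Rn
def ray(n,px,z):
    i=r.camera_info(n);K=i["intrinsics"];T=i["world_from_camera"]
    d=T[:3,:3]@np.linalg.solve(K,[px[0],px[1],1.]);c=T[:3,3]
    return c+d*(z-c[2])/d[2]
def proj(n,p):
    i=r.camera_info(n);K=i["intrinsics"];T=i["world_from_camera"]
    c=T[:3,:3].T@(np.array(p)-T[:3,3]);u=K@c
    return u[:2]/u[2]
def snap(n,name,crop=None,s=1):
    im=r.camera(n)[:,:,::-1].copy()
    cv2.imwrite(f"pics/{name}_full.png",im)
    if crop: 
        a,b,c,d=crop; im=im[b:d,a:c]
    if s!=1: im=cv2.resize(im,None,fx=s,fy=s,interpolation=cv2.INTER_CUBIC)
    cv2.imwrite(f"pics/{name}.png",im)
E
python3 - <<'E'
import cv2
im=cv2.imread("pics/top0.png")
cv2.imwrite("pics/t0c.png",cv2.resize(im[110:300,220:460],None,fx=3.2,fy=3.1,interpolation=cv2.INTER_CUBIC))
im=cv2.imread("pics/scene0.png")
cv2.imwrite("pics/s0c.png",cv2.resize(im[110:300,190:420],None,fx=3,fy=3,interpolation=cv2.INTER_CUBIC))
E
```

```text
(no output)
```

View pics/t0c.png

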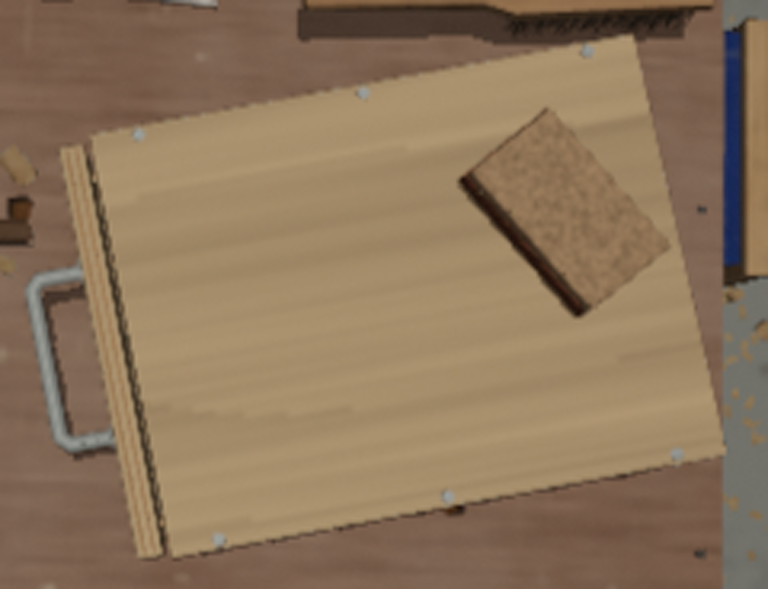

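View pics/s0c.png

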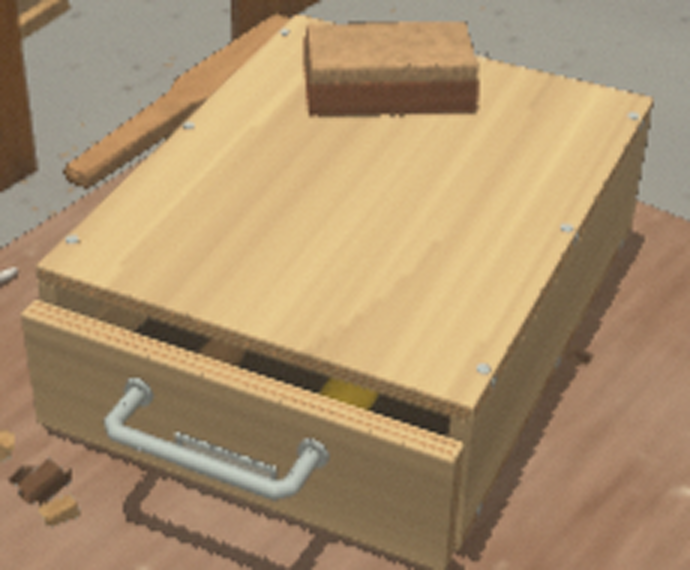

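```bash
python3 - <<'E'
from h import *
f=lambda u,v:(220+u/3.2-0.3,110+v/3.1-0.3)
C=np.array([ray("top",f(*c),.11) for c in[(92,136),(634,36),(724,455),(170,557)]])
print(C, [np.linalg.norm(C[i]-C[i-1]) for i in range(4)])
c=C.mean(0); ex=(C[1]+C[2]-C[0]-C[3]);ex/=np.linalg.norm(ex); ey=(C[0]+C[1]-C[2]-C[3]);ey/=np.linalg.norm(ey)
print(c,ex,ey,ex@ey, np.degrees(np.arctan2(ex[1],ex[0])),np.degrees(np.arctan2(-ey[0],ey[1])))
# pull ends
P=[ray("top",f(*q),.062) for q in[(35,285),(66,447)]];print(P, np.mean(P,0))
fp=[ray("top",f(*q),.090) for q in[(62,149),(140,557)]];print(fp)
from numpy import array
print([(ex[:2]@(np.array(p)-c)[:2], ey[:2]@(np.array(p)-c)[:2]) for p in P+fp])
E
```

```text
[[ 0.69260101 -0.10591163  0.11      ]
 [ 0.76484392 -0.43631091  0.11      ]
 [ 0.50227936 -0.49174376  0.11      ]
 [ 0.43039792 -0.16092644  0.11      ]] [np.float64(0.26791246925982526), np.float64(0.3382051518374893), np.float64(0.2683522897305411), np.float64(0.33853661608250357)]
[ 0.59753055 -0.29872318  0.11      ] [ 0.21296806 -0.97705916  0.        ] [0.97856096 0.20595737 0.        ] 0.007169686937010379 -77.70365519510291 -78.11445151653209
[array([ 0.60131663, -0.06879617,  0.062     ]), array([ 0.4952785, -0.0921095,  0.062    ])] [ 0.54829756 -0.08045284  0.062     ]
[array([ 0.68745817, -0.08585621,  0.09      ]), array([ 0.42792715, -0.14220284,  0.09      ])]
[(np.float64(-0.22384597688359567), np.float64(0.051060069574717495)), (np.float64(-0.22365021705535632), np.float64(-0.05750625906230303)), (np.float64(-0.188831919687401), np.float64(0.1318411757012878)), (np.float64(-0.18904973929767546), np.float64(-0.13373075628239556))]
```

```bash
cat >> h.py <<'E'
UY=np.radians(-77.9); EX=np.array([np.cos(UY),np.sin(UY),0]); EY=np.array([-np.sin(UY),np.cos(UY),0]); UC=np.array([.5975,-.2987,0])
def U(x,y,z): return UC+EX*x+EY*y+np.array([0,0,z])
def toU(p): d=np.array(p)-UC; return np.array([d@EX,d@EY,d[2]])
def delta(p,Rt):
    o=r.observe(); R0=Rn.from_euler('xyz',o['tcp_rot']); 
    s=R0.inv().apply(np.array(p)-o['position'])*100
    w=(R0.inv()*Rt).as_rotvec(degrees=True)
    print("cur",o['position'].round(4),np.degrees(o['tcp_rot']).round(2),"shift cm",s.round(2),"turn deg",w.round(2))
def down(yawdeg,tilt=0): # tilt: about tool x, deg
    return Rn.from_euler('xyz',[-90,0,yawdeg],degrees=True)*Rn.from_euler('x',tilt,degrees=True)
E
python3 - <<'E'
from h import *
for y in(-.055,0,.055): print(proj("scene",U(-.2235,y-.002,.062)),proj("top",U(-.2235,y-.002,.062)))
p=U(-.2235,-.002,.2);print(p)
delta(p,down(102.1))
E
```

```text
[286.60746831 272.73562207] [240.32130165 254.07232736]
[256.29600626 261.61196045] [235.5327865  227.46690519]
[227.45338048 251.02733048] [230.78302545 201.07680434]
[ 0.54869468 -0.08058468  0.2       ]
cur [0.221  0.476  0.2382] [-8.999e+01  6.000e-02  6.509e+01] shift cm [-36.67   3.85 -53.16] turn deg [-3.000e-02 -3.701e+01 -6.000e-02]
```

>>> {"method": "move_arm", "body": {"moves": [[[-1.8, 0.2, -2.6, 0, -2, 0], [-5, 0.4, -7, 0, -4, 0], [-7.4, 0.6, -10.6, 0, -7, 0], [-9.8, 0.8, -14, 0, -11, 0], [-12, 1, -17.5, 0, -15, 0], [-14.4, 1.2, -21, 0, -19, 0], [-16.8, 1.5, -24.5, 0, -23, 0], [-19.2, 1.8, -28, 0, -28, 0], [-21.5, 2, -31.2, 0, -33, 0], [-23, 2.2, -33.3, 0, -37, 0]]], "claw": 2.2}}

```text
clock: 0.93
position: [0.4268, 0.1252, 0.2166]
tcp_rot: [-1.571, -0.0, 1.786]
contact_force: [1.2, 0.7, 0.7]
width: 0.27
```

```bash
python3 - <<'E'
from h import *
delta(U(-.2235,-.002,.2),down(102.1))
E
```

```text
cur [0.4268 0.1252 0.2166] [-90.    -0.   102.32] shift cm [-22.7    1.66  -7.51] turn deg [0.   0.22 0.  ]
```

>>> {"method": "move_arm", "body": {"moves": [[[-2.5, 0.2, -0.8, 0, 0, 0], [-5.3, 0.6, -1.7, 0, 0, 0], [-8.2, 1, -2.7, 0, 0, 0], [-11.2, 1.3, -3.7, 0, 0, 0], [-14.2, 1.6, -4.7, 0, 0, 0], [-17, 1.6, -5.7, 0, 0, 0], [-19.6, 1.6, -6.6, 0, 0, 0], [-21.5, 1.6, -7.2, 0, 0, 0], [-22.5, 1.6, -7.5, 0, 0, 0], [-22.5, 1.6, -7.5, 0, 0, 0]]]}}

```text
clock: 1.77
position: [0.5471, -0.0783, 0.2001]
tcp_rot: [-1.57, -0.0, 1.78]
contact_force: [0.2, 0.4, -0.7]
width: 0.253
```

```bash
python3 - <<'E'
from h import *
delta(U(-.2235,-.002,.055),down(102.1)); print(r.observe()['qpos'],r.observe()['width'])
snap("scene","s1"); snap("top","t1",(180,100,380,300),3)
E
```

```text
cur [ 0.5471 -0.0783  0.2001] [-8.9960e+01 -2.0000e-02  1.0199e+02] shift cm [-0.26 14.51 -0.12] turn deg [-0.04 -0.11  0.02]
[-3.54201409e-01  4.05278579e-01  1.47077762e+00 -1.48224636e-04
  1.26626285e+00 -2.13415184e+00] 0.25321864216496026
```

View pics/s1.png

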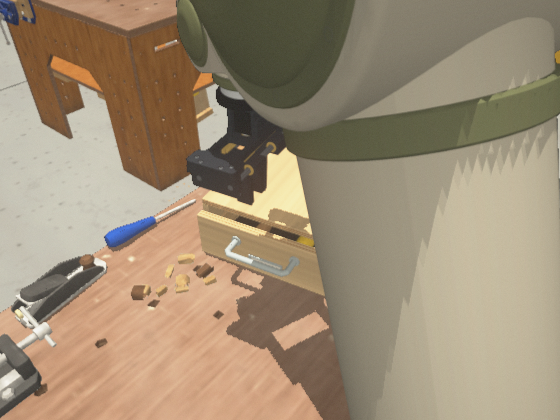

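View pics/t1.png

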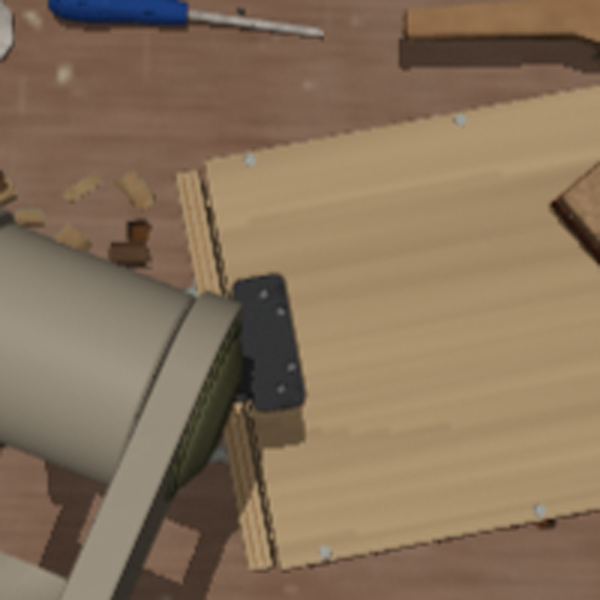

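>>> {"method": "move_arm", "body": {"moves": [[[-0.1, 0.8, -0.1, 0, 0, 0], [-0.2, 2, -0.1, 0, 0, 0], [-0.2, 3.5, -0.1, 0, 0, 0], [-0.2, 5, -0.1, 0, 0, 0], [-0.2, 6.5, -0.1, 0, 0, 0], [-0.2, 8, -0.1, 0, 0, 0], [-0.2, 9, -0.1, 0, 0, 0], [-0.2, 9.7, -0.1, 0, 0, 0], [-0.2, 10, -0.1, 0, 0, 0], [-0.2, 10, -0.1, 0, 0, 0]]]}}

```text
clock: 2.7
position: [0.548, -0.0785, 0.1004]
tcp_rot: [-1.57, -0.0, 1.782]
contact_force: [0.0, -0.7, 1.2]
width: 0.249
```

```bash
python3 - <<'E'
from h import *
delta(U(-.2235,-.002,.055),down(102.1)); print(r.observe()['contact_force'])
snap("scene","s2",(180,100,360,300),3); 
E
```

```text
cur [ 0.548  -0.0785  0.1004] [-8.9980e+01 -2.0000e-02  1.0211e+02] shift cm [-0.22  4.54 -0.03] turn deg [-0.02  0.01  0.02]
[ 0.01445129 -0.7490629   1.15444859]
```

View pics/s2.png

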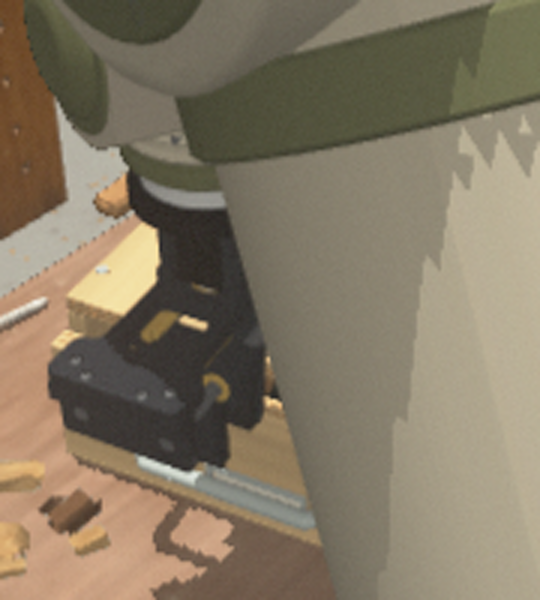

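>>> {"method": "move_arm", "body": {"moves": [[[-0.2, 0, 0, 0, 0, 0], [-0.2, 0.5, 0, 0, 0, 0], [-0.2, 1.1, 0, 0, 0, 0], [-0.2, 1.8, 0, 0, 0, 0], [-0.2, 2.5, 0, 0, 0, 0], [-0.2, 3.2, 0, 0, 0, 0], [-0.2, 3.8, 0, 0, 0, 0], [-0.2, 4.3, 0, 0, 0, 0], [-0.2, 4.5, 0, 0, 0, 0], [-0.2, 4.5, 0, 0, 0, 0]]]}}

```text
clock: 3.58
position: [0.5483, -0.0807, 0.0551]
tcp_rot: [-1.57, -0.001, 1.782]
contact_force: [-1.1, -0.1, -0.3]
width: 0.247
```

>>> {"method": "move_arm", "body": {"moves": [[[0, 0, 0, 0, 0, 0], [0, 0, 0, 0, 0, 0], [0, 0, 0, 0, 0, 0], [0, 0, 0, 0, 0, 0], [0, 0, 0, 0, 0, 0], [0, 0, 0, 0, 0, 0], [0, 0, 0, 0, 0, 0], [0, 0, 0, 0, 0, 0], [0, 0, 0, 0, 0, 0], [0, 0, 0, 0, 0, 0]]], "claw": 0.4}}

```text
clock: 4.42
position: [0.5486, -0.0807, 0.0559]
tcp_rot: [-1.571, 0.0, 1.782]
contact_force: [-0.2, 2.1, 1.6]
width: 0.101
```

```bash
python3 - <<'E'
from h import *
delta(U(-.2235,-.002,.055),down(102.1)); o=r.observe(); print(o['contact_force'],o['ft_torque'],o['width']*88.1)
E
```

```text
cur [ 0.5486 -0.0807  0.0559] [-9.0010e+01  1.0000e-02  1.0209e+02] shift cm [ 0.01  0.09 -0.01] turn deg [ 0.01 -0.01 -0.01]
[-0.2332301   2.06140667  1.56939301] [0.40511765 0.02752176 0.02027371] 8.898549182777042
```

>>> {"method": "move_arm", "body": {"moves": [[[0.5, 0, 0, 0, 0, 0], [1.5, 0, 0, 0, 0, 0], [3, 0, 0, 0, 0, 0], [4.5, 0, 0, 0, 0, 0], [6, 0, 0, 0, 0, 0], [7.5, 0, 0, 0, 0, 0], [9, 0, 0, 0, 0, 0], [10.3, 0, 0, 0, 0, 0], [11.5, 0, 0, 0, 0, 0], [12.5, 0, 0, 0, 0, 0]]]}}

```text
clock: 5.25
position: [0.5216, 0.0429, 0.0558]
tcp_rot: [-1.57, -0.0, 1.783]
contact_force: [-3.8, -3.5, 4.6]
width: 0.103
```

>>> {"method": "move_arm", "body": {"moves": [[[0.5, 0, 0, 0, 0, 0], [1, 0, 0, 0, 0, 0], [1.5, 0, 0, 0, 0, 0], [2, 0, 0, 0, 0, 0], [2.5, 0, 0, 0, 0, 0], [2.9, 0, 0, 0, 0, 0], [3.3, 0, 0, 0, 0, 0], [3.5, 0, 0, 0, 0, 0], [3.5, 0, 0, 0, 0, 0], [3.5, 0, 0, 0, 0, 0]]]}}

```text
clock: 6.08
position: [0.5142, 0.0767, 0.0558]
tcp_rot: [-1.569, -0.001, 1.782]
contact_force: [-7.0, 0.9, 6.9]
width: 0.103
```

```bash
python3 - <<'E'
from h import *
o=r.observe(); print(toU(o['position']),np.degrees(o['tcp_rot']),o['contact_force'],o['ft_torque'],o['width']*88.1, o['clock'])
E
```

```text
[-0.38452999 -0.00278356  0.05578798] [-8.99026367e+01 -6.74103452e-02  1.02098824e+02] [-7.01776306  0.8779419   6.87766941] [0.1503631  0.90504281 0.0246061 ] 9.042456285887287 6.0833
```

>>> {"method": "move_arm", "body": {"moves": [[[0.1, 0, 0, 0, 0, 0], [0.2, 0, 0, 0, 0, 0], [0.3, 0, 0, 0, 0, 0], [0.4, 0, 0, 0, 0, 0], [0.5, 0, 0, 0, 0, 0], [0.6, 0, 0, 0, 0, 0], [0.7, 0, 0, 0, 0, 0], [0.7, 0, 0, 0, 0, 0], [0.7, 0, 0, 0, 0, 0], [0.7, 0, 0, 0, 0, 0]]]}}

```text
clock: 6.92
position: [0.5138, 0.0788, 0.0558]
tcp_rot: [-1.569, 0.007, 1.783]
contact_force: [-3.8, -30.4, 4.0]
width: 0.1
```

```bash
python3 - <<'E'
from h import *
o=r.observe(); print(toU(o['position']),np.degrees(o['tcp_rot']),o['contact_force'],o['ft_torque'],o['width']*88.1, o['clock'])
E
```

```text
[-0.38668632 -0.00268912  0.05582084] [-89.90001994   0.38538382 102.13421936] [ -3.8348478  -30.35888267   3.98369808] [-4.92955226  0.58797126  0.04450204] 8.81822502630739 6.9167
```

>>> {"method": "move_arm", "body": {"moves": [[[-0.2, 0, 0, 0, 0, 0], [-0.4, 0, 0, 0, 0, 0], [-0.4, 0, 0, 0, 0, 0], [-0.4, 0, 0, 0, 0, 0], [-0.4, 0, 0, 0, 0, 0], [-0.4, 0, 0, 0, 0, 0], [-0.4, 0, 0, 0, 0, 0], [-0.4, 0, 0, 0, 0, 0], [-0.4, 0, 0, 0, 0, 0], [-0.4, 0, 0, 0, 0, 0]]], "claw": 2.2}}

```text
clock: 7.75
position: [0.5144, 0.0787, 0.0557]
tcp_rot: [-1.571, -0.0, 1.782]
contact_force: [-0.8, -0.0, -0.0]
width: 0.248
```

```bash
python3 - <<'E'
from h import *
o=r.observe(); print(toU(o['position']),np.degrees(o['tcp_rot']),o['contact_force'],o['width']*88.1, o['clock'])
E
```

```text
[-0.38644214 -0.00211977  0.05572837] [-9.00007015e+01 -1.84658438e-03  1.02087805e+02] [-0.79473068 -0.01892527 -0.0392661 ] 21.805827380791943 7.75
```

Rise, then get out of view and measure the file.

>>> {"method": "move_arm", "body": {"moves": [[[0, -0.8, 0, 0, 0, 0], [0, -2, 0, 0, 0, 0], [0, -4, 0, 0, 0, 0], [0, -6.5, 0, 0, 0, 0], [0, -9, 0, 0, 0, 0], [1, -12, 0, 0, 0, 0], [3, -15, 0, 0, 0, 0], [6, -17, 0, 0, 0, 0], [9, -18, 0, 0, 0, 0], [12, -18, 0, 0, 0, 0]]]}}

```text
clock: 8.58
position: [0.4896, 0.1973, 0.2391]
tcp_rot: [-1.576, 0.0, 1.781]
contact_force: [0.9, 0.2, -0.2]
width: 0.248
```

```bash
python3 - <<'E'
from h import *
o=r.observe();print(o['position'],o['contact_force'])
snap("scene","s3"); snap("top","t3",(150,90,350,290),3)
E
```

```text
[0.48961251 0.19727322 0.23913184] [ 0.92248828  0.17985974 -0.17679274]
```

View pics/s3.png

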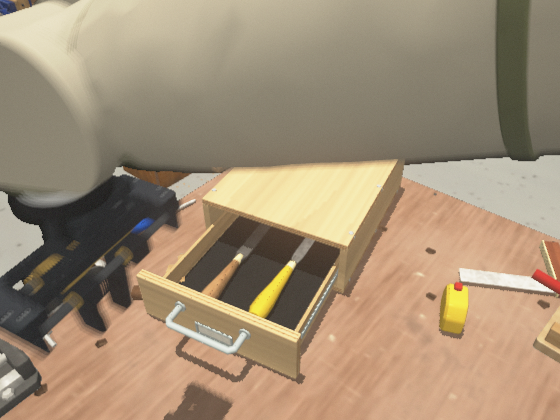

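View pics/t3.png

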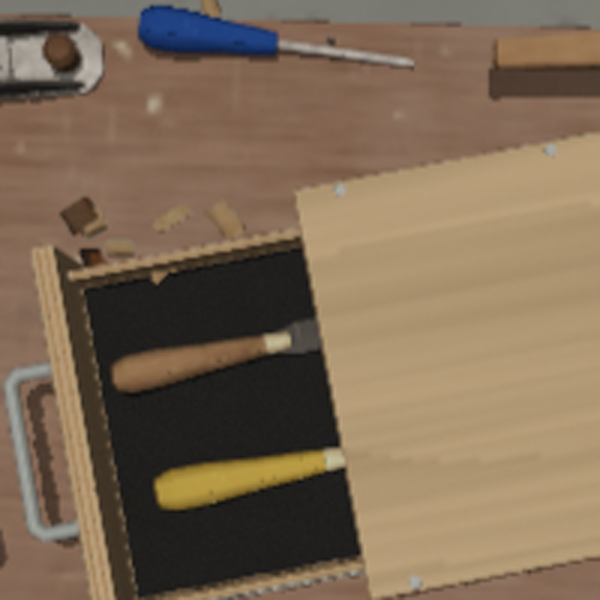

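```bash
python3 - <<'E'
from h import *
im=cv2.imread("pics/t3_full.png"); crop=im[195:225,183:262].astype(int)
g=crop.sum(2); m=(g>200).astype(np.uint8)
n,l,s,c=cv2.connectedComponentsWithStats(m)
k=1+np.argmax(s[1:,4]); print(s[k])
mm=(l==k)
ys,xs=np.nonzero(mm); 
for row in mm: print(''.join('#' if v else '.' for v in row))
# handle portion only up to x<247
pts=np.array([toU(ray("top",(x+183,y+195),.035)) for x,y in zip(xs,ys)])
sel=(pts[:,0]<-.20)
print("front end x", pts[:,0].min())
for a in np.arange(-.33,-.16,.01):
    q=pts[(pts[:,0]>=a)&(pts[:,0]<a+.01)]
    if len(q): print(round(a,3),q[:,1].min().round(4),q[:,1].max().round(4),q[:,1].mean().round(4))
q=pts[pts[:,0]<-.20]; f=np.polyfit(q[:,0],q[:,1],1);print(f,np.degrees(np.arctan(f[0])))
E
```

```text
[  4   0  75  30 714]
........................................................................#######
........................................................................#######
.....................................................................##########
.................................................................##############
...............................................................################
............................................................###################
.......................................................########################
.....................................................##########################
.............................................##################################
......................................#########################################
...............................##########################################.#####
......................###############################################.....#####
................#####################################.#####...............#####
............##########################
[... 1150 characters left out ...]
.........##
..............................................................................#
..............................................................................#
front end x -0.32145141215224493
-0.33 0.0394 0.0481 0.0438
-0.32 0.0333 0.0549 0.0436
-0.31 0.0326 0.0554 0.0441
-0.3 0.0327 0.0559 0.0443
-0.29 0.0332 0.0557 0.0443
-0.28 0.035 0.0553 0.0454
-0.27 0.036 0.0543 0.0452
-0.26 0.0374 0.0535 0.0456
-0.25 0.0379 0.0536 0.0456
-0.24 0.0388 0.053 0.046
-0.23 0.0403 0.0522 0.0464
-0.22 0.0404 0.0533 0.0464
-0.21 0.0396 0.0534 0.0466
-0.2 0.0386 0.0543 0.0464
-0.19 0.0378 0.0562 0.0471
-0.18 -0.0033 0.0592 0.0349
-0.17 0.0091 0.0584 0.0398
[0.02765309 0.05245638] 1.584001689756814
```

```bash
python3 - <<'E'
from h import *
p=U(-.248,.0456,.16);print(p)
delta(p,down(13.7)); print(r.observe()['qpos'])
E
```

```text
[ 0.59010151 -0.04665115  0.16      ]
cur [0.4883 0.199  0.237 ] [-9.0100e+01 -4.0000e-02  1.0231e+02] shift cm [-26.18   7.69  -4.69] turn deg [5.000e-02 8.861e+01 1.100e-01]
[ 1.64325346e-01  3.18336591e-01  1.49496511e+00  7.82351587e-04
  1.32661879e+00 -1.62148360e+00]
```

>>> {"method": "move_arm", "body": {"moves": [[[-1.5, 0, -0.3, 0, 4, 0], [-4, 0, -0.7, 0, 10, 0], [-6.5, 0, -1.2, 0, 17, 0], [-9, 0, -1.6, 0, 24, 0], [-11.5, 0, -2.1, 0, 31, 0], [-14, 0.4, -2.5, 0, 38, 0], [-16.5, 1, -3, 0, 45, 0], [-19, 1.6, -3.4, 0, 52, 0], [-21.5, 2.2, -3.9, 0, 59, 0], [-24, 3, -4.3, 0, 66, 0]]], "claw": 4.8}}

```text
clock: 9.52
position: [0.5819, -0.0317, 0.206]
tcp_rot: [-1.571, -0.0, 0.623]
contact_force: [0.0, 0.2, 0.6]
width: 0.545
```

```bash
python3 - <<'E'
from h import *
p=U(-.248,.0456,.16)
delta(p,down(13.7)); print(r.observe()['qpos'])
E
```

```text
cur [ 0.5819 -0.0317  0.206 ] [-9.003e+01 -1.000e-02  3.570e+01] shift cm [-0.2   4.6  -1.69] turn deg [3.0e-02 2.2e+01 2.0e-02]
[-2.55315202e-01  4.64814480e-01  1.36565491e+00 -1.91490960e-04
  1.31057570e+00 -8.78431144e-01]
```

>>> {"method": "move_arm", "body": {"moves": [[[0, 0.5, -0.3, 0, 5, 0], [-0.1, 1.2, -0.7, 0, 11, 0], [-0.2, 2.2, -1.1, 0, 16, 0], [-0.2, 3.2, -1.5, 0, 20, 0], [-0.2, 4, -1.7, 0, 22, 0], [-0.2, 4.5, -1.7, 0, 22, 0], [-0.2, 4.6, -1.7, 0, 22, 0], [-0.2, 4.6, -1.7, 0, 22, 0], [-0.2, 4.6, -1.7, 0, 22, 0], [-0.2, 4.6, -1.7, 0, 22, 0]]]}}

```text
clock: 10.35
position: [0.5901, -0.0446, 0.1604]
tcp_rot: [-1.571, -0.001, 0.247]
contact_force: [1.1, 0.9, 0.3]
width: 0.543
```

```bash
python3 - <<'E'
from h import *
delta(U(-.248,.0456,.026),down(13.7)); o=r.observe();print(o['qpos'],o['width']*88)
snap("scene","s4",(130,150,360,380),2.6); snap("top","t4",(150,90,350,290),3)
E
```

```text
cur [ 0.5901 -0.0446  0.1604] [-9.003e+01 -5.000e-02  1.413e+01] shift cm [-0.07 13.44 -0.19] turn deg [0.03 0.43 0.05]
[-2.73230488e-01  5.25006477e-01  1.39552021e+00 -4.70802226e-05
  1.22011525e+00 -5.19779122e-01] 47.80914908799704
```

View pics/s4.png

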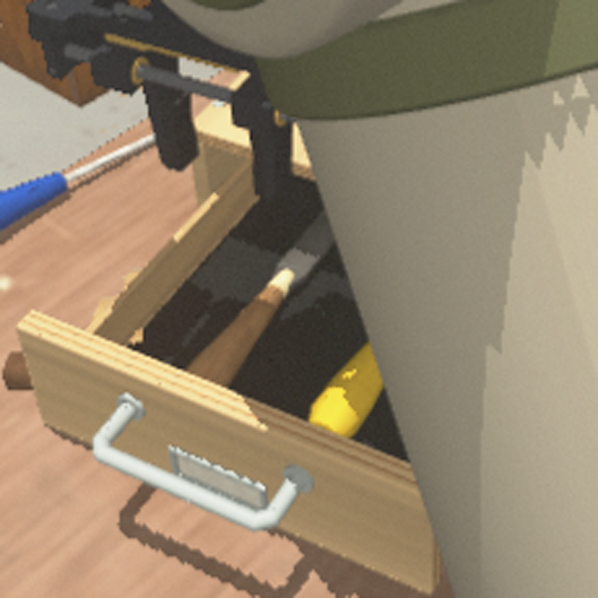

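View pics/t4.png

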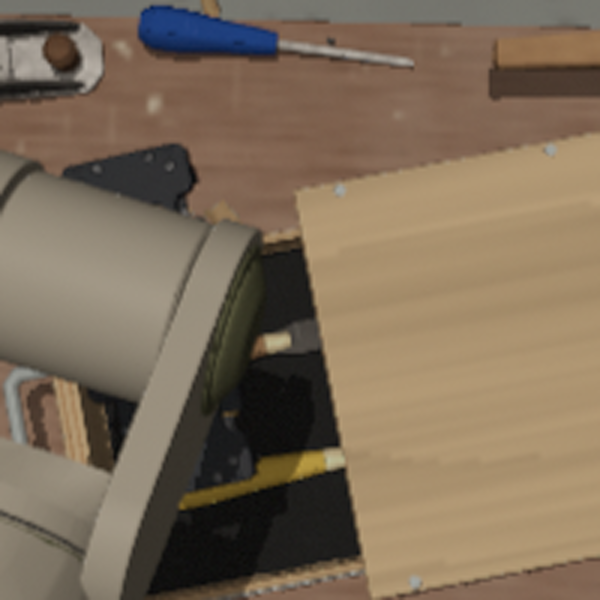

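>>> {"method": "move_arm", "body": {"moves": [[[0, 0.8, -0.1, 0, 0.4, 0], [0, 2.2, -0.2, 0, 0.4, 0], [0, 4, -0.2, 0, 0.4, 0], [0, 5.8, -0.2, 0, 0.4, 0], [0, 7.5, -0.2, 0, 0.4, 0], [0, 8.8, -0.2, 0, 0.4, 0], [0, 9.6, -0.2, 0, 0.4, 0], [0, 10.2, -0.2, 0, 0.4, 0], [0, 10.4, -0.2, 0, 0.4, 0], [0, 10.4, -0.2, 0, 0.4, 0]]]}}

```text
clock: 11.28
position: [0.5905, -0.0465, 0.0557]
tcp_rot: [-1.571, 0.0, 0.239]
contact_force: [-0.3, 0.6, -0.1]
width: 0.542
```

```bash
python3 - <<'E'
from h import *
delta(U(-.248,.0456,.026),down(13.7)); o=r.observe();print(o['contact_force'],toU(o['position']))
E
```

```text
cur [ 0.5905 -0.0465  0.0557] [-90.     0.    13.69] shift cm [-0.04  2.97 -0.  ] turn deg [-0.   -0.01 -0.  ]
[-0.28067147  0.56457222 -0.06120378] [-0.24802561  0.04604525  0.05565521]
```

>>> {"method": "move_arm", "body": {"moves": [[[0, 0.4, 0, 0, 0, 0], [0, 0.9, 0, 0, 0, 0], [0, 1.4, 0, 0, 0, 0], [0, 1.9, 0, 0, 0, 0], [0, 2.3, 0, 0, 0, 0], [0, 2.6, 0, 0, 0, 0], [0, 2.8, 0, 0, 0, 0], [0, 2.9, 0, 0, 0, 0], [0, 2.9, 0, 0, 0, 0], [0, 2.9, 0, 0, 0, 0]]]}}

```text
clock: 12.12
position: [0.5906, -0.0465, 0.0268]
tcp_rot: [-1.571, -0.0, 0.239]
contact_force: [0.6, -0.2, 0.2]
width: 0.545
```

>>> {"method": "move_arm", "body": {"moves": [[[0, 0, 0, 0, 0, 0], [0, 0, 0, 0, 0, 0], [0, 0, 0, 0, 0, 0], [0, 0, 0, 0, 0, 0], [0, 0, 0, 0, 0, 0], [0, 0, 0, 0, 0, 0], [0, 0, 0, 0, 0, 0], [0, 0, 0, 0, 0, 0], [0, 0, 0, 0, 0, 0], [0, 0, 0, 0, 0, 0]]], "claw": 0.4}}

```text
clock: 12.95
position: [0.5905, -0.0465, 0.0268]
tcp_rot: [-1.571, 0.0, 0.239]
contact_force: [-2.0, -0.6, 1.4]
width: 0.208
```

```bash
python3 - <<'E'
from h import *
delta(U(-.248,.0456,.026),down(13.7)); o=r.observe();print(o['contact_force'],o['ft_torque'],toU(o['position']),o['width']*88.1)
E
```

```text
cur [ 0.5905 -0.0465  0.0268] [-90.     0.    13.69] shift cm [-0.04  0.08 -0.  ] turn deg [ 0.   -0.01 -0.  ]
[-1.99481105 -0.57503754  1.41349888] [0.01594258 0.26480228 0.00977552] [-0.24804013  0.04600162  0.02679116] 18.331958323454664
```

>>> {"method": "move_arm", "body": {"moves": [[[0, -0.8, 0, 2, 0, 0], [0, -1.6, -0.1, 4, 0, 0], [0, -2.4, -0.2, 6, 0, 0], [0, -3.2, -0.3, 8, 0, 0], [0, -4, -0.4, 10, 0, 0], [0, -4.8, -0.6, 12, 0, 0], [0, -5.6, -0.7, 14, 0, 0], [0, -6.4, -0.9, 16, 0, 0], [0, -6.8, -1, 17, 0, 0], [0, -6.8, -1, 17, 0, 0]]]}}

```text
clock: 13.78
position: [0.5932, -0.057, 0.0949]
tcp_rot: [-1.274, -0.001, 0.238]
contact_force: [0.2, -0.2, -1.9]
width: 0.209
```

```bash
python3 - <<'E'
from h import *
o=r.observe();print(o['contact_force'],o['ft_torque'],o['position'],toU(o['position']),np.degrees(o['tcp_rot']),o['width']*88.1)
snap("scene","s5",(130,130,360,360),2.6); snap("top","t5",(150,90,350,290),3)
E
```

```text
[ 0.18520436 -0.2232984  -1.94531519] [-0.27303081  0.01618333 -0.01272427] [ 0.59315889 -0.05703082  0.0949129 ] [-0.23721005  0.04641369  0.0949129 ] [-7.30198348e+01 -3.50331782e-02  1.36279794e+01] 18.384827551694844
```

View pics/s5.png

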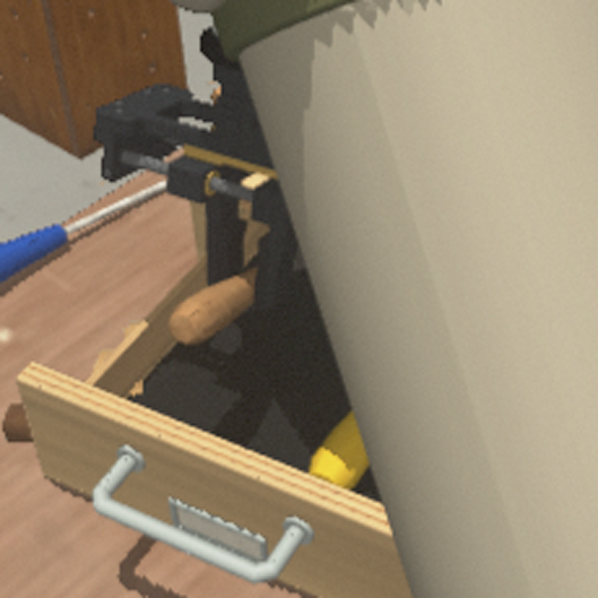

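View pics/t5.png

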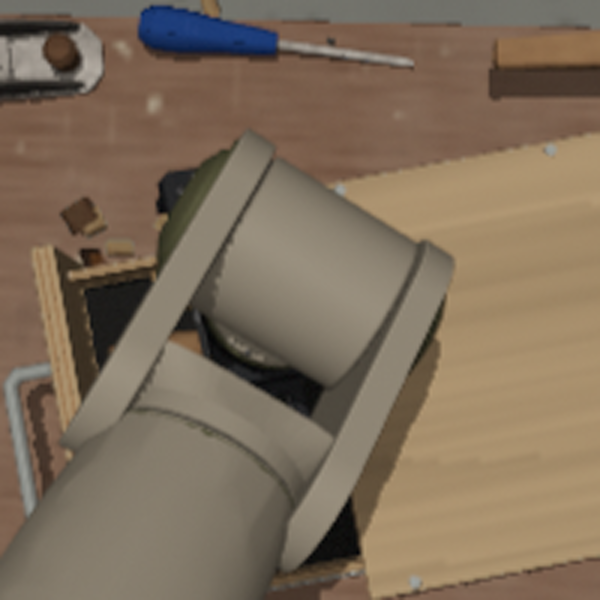

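```bash
python3 - <<'E'
from h import *
o=r.observe();R=Rn.from_euler('xyz',o['tcp_rot'])
for q in([0,-.8,7.4],[0,0.5,7.4],[0,-2.1,7.4],[0,-.1,-20.6],[0,-.1,0]):
    p=o['position']+R.apply(np.array(q)/100); print(q,toU(p).round(4),((proj("scene",p)-130)*2.6).round(1))
E
```

```text
[0, -0.8, 7.4] [-0.3066  0.0442  0.1234] [179.2 332.7]
[0, 0.5, 7.4] [-0.3104  0.0441  0.111 ] [178.  352.8]
[0, -2.1, 7.4] [-0.3028  0.0443  0.1358] [180.4 312.4]
[0, -0.1, -20.6] [-0.0409  0.0515  0.035 ] [387.4 189.9]
[0, -0.1, 0] [-0.2379  0.0461  0.0951] [246.2 293.7]
```

>>> {"method": "move_arm", "body": {"moves": [[[0, 0, 0.4, 0, 0, 0], [0, 0, 1.2, 0, 0, 0], [0, 0, 2.2, 0, 0, 0], [0, 0, 3.3, 0, 0, 0], [0, 0, 4.4, 0, 0, 0], [0, 0, 5.5, 0, 0, 0], [0, 0, 6.6, 0, 0, 0], [0, 0, 7.5, 0, 0, 0], [0, 0, 8.2, 0, 0, 0], [0, 0, 8.5, 0, 0, 0]]]}}

```text
clock: 14.72
position: [0.5734, 0.0238, 0.12]
tcp_rot: [-1.274, -0.0, 0.24]
contact_force: [-0.5, 0.4, -2.0]
width: 0.21
```

```bash
python3 - <<'E'
from h import *
o=r.observe();print(o['contact_force'],o['ft_torque'],toU(o['position']),np.degrees(o['tcp_rot']),o['width']*88.1,o['qpos'])
snap("scene","s6",(100,110,330,340),2.6); R=Rn.from_euler('xyz',o['tcp_rot'])
for q in([0,-.8,7.4],[0,0.5,7.4],[0,-.1,-20.6],[0,-.1,0]):
    p=o['position']+R.apply(np.array(q)/100); print(q,toU(p).round(4),((proj("scene",p)-[100,110])*2.6).round(1))
E
```

```text
[-0.48983717  0.40129432 -1.96405928] [-0.24643483 -0.02875533  0.02752226] [-0.32040207  0.04407281  0.12001637] [-7.30049114e+01 -2.00053764e-02  1.37359526e+01] 18.53201345287802 [-0.27631344  0.58276572  1.44589474  0.26936626  1.27278915 -0.61634173]
[0, -0.8, 7.4] [-0.3888  0.0421  0.1493] [160.9 452.9]
[0, 0.5, 7.4] [-0.3926  0.042   0.1369] [160.4 474.6]
[0, -0.1, -20.6] [-0.1232  0.0497  0.0608] [412.6 279.3]
[0, -0.1, 0] [-0.3201  0.0441  0.121 ] [243.9 403.4]
```

View pics/s6.png

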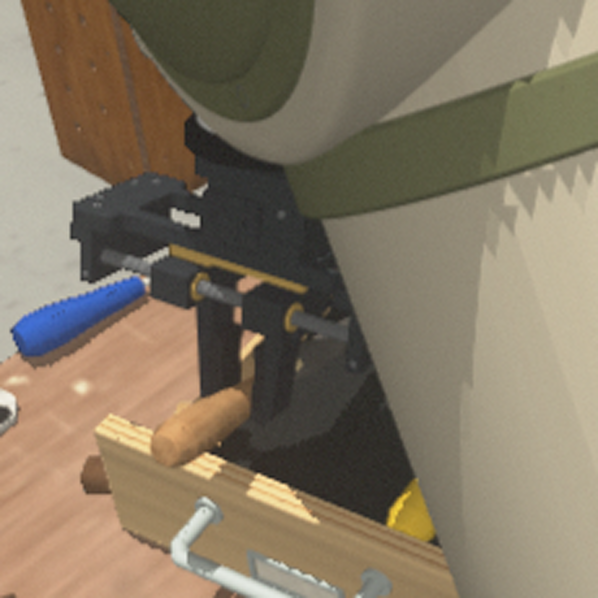

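>>> {"method": "move_arm", "body": {"moves": [[[0, 0, 0.6, 0, 0, 0], [0, 0, 1.6, 0, 0, 0], [0, 0, 2.8, 0, 0, 0], [0, 0, 4, 0, 0, 0], [0, 0, 5.2, 0, 0, 0], [0, 0, 6.4, 0, 0, 0], [0, 0, 7.6, 0, 0, 0], [0, 0, 8.8, 0, 0, 0], [0, 0, 9.7, 0, 0, 0], [0, 0, 10, 0, 0, 0]]]}}

```text
clock: 15.6
position: [0.5507, 0.1171, 0.1494]
tcp_rot: [-1.274, -0.001, 0.24]
contact_force: [0.7, 0.7, -1.4]
width: 0.208
```

```bash
python3 - <<'E'
from h import *
o=r.observe();print(o['contact_force'],o['ft_torque'],o['position'],toU(o['position']),np.degrees(o['tcp_rot']),o['width']*88.1,o['qpos'])
snap("scene","s7"); R=Rn.from_euler('xyz',o['tcp_rot'])
snap("top","t7",(130,90,350,290),2.7)
for q in([0,-.8,7.4],[0,0.5,7.4],[0,-.1,-20.6],[0,-.1,0]):
    p=o['position']+R.apply(np.array(q)/100); print(q,toU(p).round(4),proj("scene",p).round(1),((proj("top",p)-[130,90])*2.7).round(1))
E
```

```text
[ 0.66996501  0.6864089  -1.43332333] [-0.24587528  0.0587566   0.02585778] [0.5506816  0.11713421 0.14939621] [-0.41640973  0.04138832  0.14939621] [-7.30016530e+01 -3.36395268e-02  1.37604527e+01] 18.307192035023014 [-0.12349335  0.50310786  1.49253187  0.29069549  1.26620035 -0.46826388]
[0, -0.8, 7.4] [-0.4848  0.0394  0.1787] [106.5 324.2] [-129.3  376.3]
[0, 0.5, 7.4] [-0.4886  0.0393  0.1662] [106.7 333.5] [-127.  378.]
[0, -0.1, -20.6] [-0.2192  0.0471  0.0901] [230.6 238. ] [275.1 303.2]
[0, -0.1, 0] [-0.4161  0.0414  0.1504] [148.7 298.3] [-14.1 356.3]
```

View pics/s7.png

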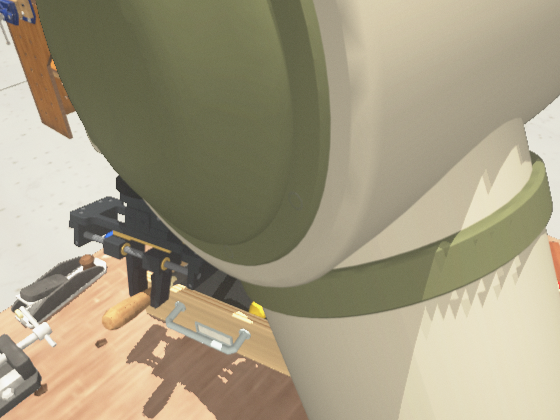

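View pics/t7.png

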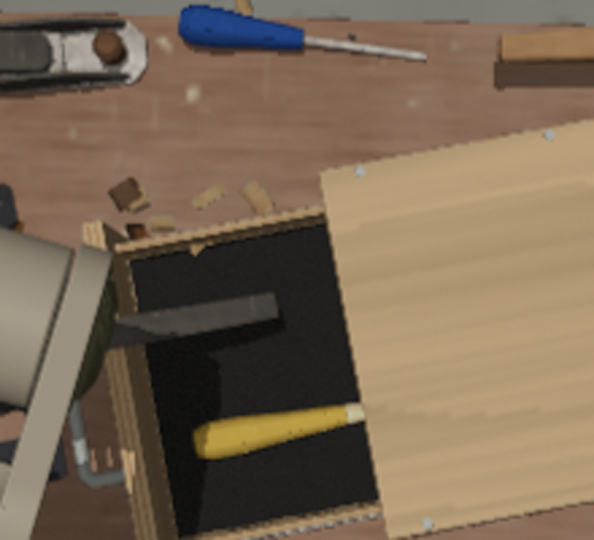

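>>> {"method": "move_arm", "body": {"moves": [[[0, 0, 0.8, 0, 0, 0], [0, 0, 2.2, 0, 0, 0], [0, 0, 4, 0, 0, 0], [0, 0, 6, 0, 0, 0], [0, 0, 8, 0, 0, 0], [0, 0, 10, 0, 0, 0], [0, 0, 12, 0, 0, 0], [0, 0, 13.5, 0, 0, 0], [0, 0, 14.6, 0, 0, 0], [0, 0, 15, 0, 0, 0]]]}}

```text
clock: 16.53
position: [0.5165, 0.2566, 0.1933]
tcp_rot: [-1.274, -0.001, 0.24]
contact_force: [0.4, 0.2, -2.0]
width: 0.208
```

```bash
python3 - <<'E'
from h import *
o=r.observe();print(o['contact_force'],toU(o['position']),o['width']*88.1)
delta(o['position']+[0,0,.11],down(13.7))
E
```

```text
[ 0.42643429  0.19498098 -1.98063965] [-0.55998402  0.03717979  0.19330466] 18.313175235777297
cur [0.5165 0.2566 0.1933] [-7.299e+01 -4.000e-02  1.377e+01] shift cm [ 1.000e-02 -1.052e+01  3.220e+00] turn deg [-17.01   0.07   0.02]
```

>>> {"method": "move_arm", "body": {"moves": [[[0, -0.8, 0.2, 0, 0, 0], [0, -2, 0.6, -1, 0, 0], [0, -3.5, 1.1, -3, 0, 0], [0, -5, 1.5, -5, 0, 0], [0, -6.5, 2, -8, 0, 0], [0, -8, 2.4, -11, 0, 0], [0, -9.2, 2.8, -14, 0, 0], [0, -10, 3.1, -16, 0, 0], [0, -10.5, 3.2, -17, 0, 0], [0, -10.5, 3.2, -17, 0, 0]]]}}

```text
clock: 17.37
position: [0.5174, 0.2548, 0.3035]
tcp_rot: [-1.571, -0.002, 0.239]
contact_force: [-0.0, -0.1, -1.9]
width: 0.21
```

>>> {"method": "move_arm", "body": {"moves": [[[0, 0, 0, 0, 0, 0], [0, 0, 0, 0, 0, 0], [0, 0, 0, 0, 0, 0], [0, 0, 0, 0, 0, 0], [0, 0, 0, 0, 0, 0], [0, 0, 0, 0, 0, 0], [0, 0, 0, 0, 0, 0], [0, 0, 0, 0, 0, 0], [0, 0, 0, 0, 0, 0], [0, 0, 0, 0, 0, 0]]]}}

```text
clock: 18.2
position: [0.5171, 0.2549, 0.3025]
tcp_rot: [-1.571, -0.0, 0.239]
contact_force: [0.1, -1.0, -2.6]
width: 0.21
```

```bash
python3 - <<'E'
from h import *
o=r.observe();print(o['contact_force'],o['position'],np.degrees(o['tcp_rot']),np.abs(o['qvel']).max(),o['width']*88.1)
snap("scene","s8"); R=Rn.from_euler('xyz',o['tcp_rot'])
snap("top","t8")
for q in([0,-.8,7.4],[0,0.5,7.4],[0,-.1,-20.6],[0,-.1,0]):
    p=o['position']+R.apply(np.array(q)/100); print(q,p.round(4),proj("scene",p).round(1),proj("top",p).round(1))
E
```

```text
[ 0.11126339 -0.97794858 -2.57518344] [0.51706018 0.25494787 0.30245253] [-9.00004357e+01 -2.76378482e-03  1.36908131e+01] 0.0014889613698421003 18.47199794233231
[0, -0.8, 7.4] [0.4995 0.3268 0.3105] [-68.9 358.5] [-50.1 247.3]
[0, 0.5, 7.4] [0.4995 0.3268 0.2975] [-61.1 368.4] [-44.1 247.2]
[0, -0.1, -20.6] [0.5658 0.0548 0.3035] [159.3 172.6] [132.2 208.7]
[0, -0.1, 0] [0.5171 0.2549 0.3035] [ 14.8 296. ] [  0.5 237.1]
```

View pics/s8.png

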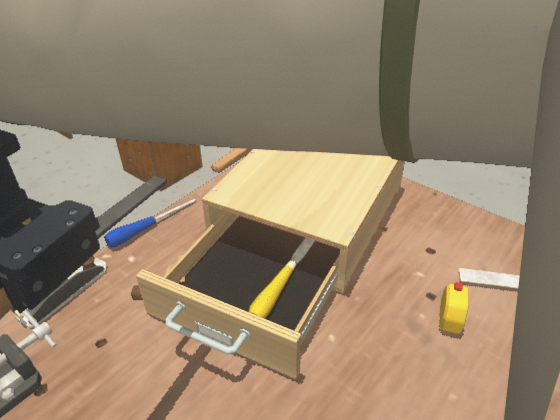

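View pics/t8.png

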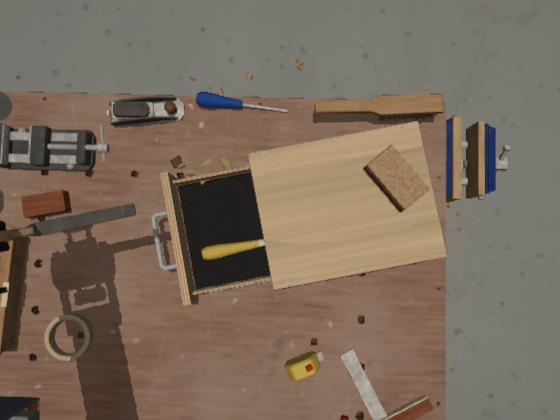

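```bash
python3 - <<'E'
from h import *
im=cv2.imread("pics/s8_full.png"); cv2.imwrite("pics/s8c.png",cv2.resize(im[150:260,80:220],None,fx=5,fy=5,interpolation=cv2.INTER_CUBIC))
im=cv2.imread("pics/t8_full.png"); cv2.imwrite("pics/t8c.png",cv2.resize(im[185:255,0:150],None,fx=5,fy=5,interpolation=cv2.INTER_CUBIC))
E
```

```text
(no output)
```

View pics/s8c.png

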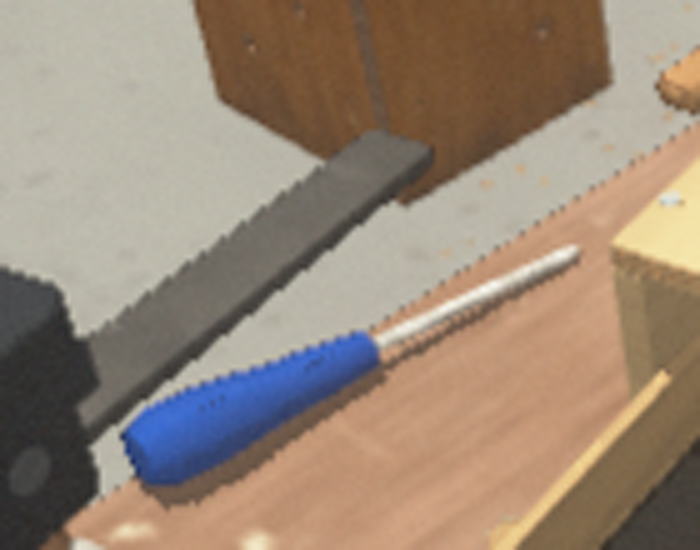

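View pics/t8c.png

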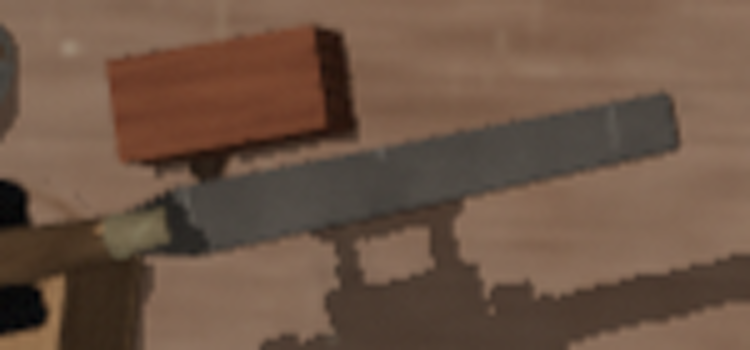

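```bash
python3 - <<'E'
from h import *
def P(n):
    i=r.camera_info(n); return i["intrinsics"]@np.linalg.inv(i["world_from_camera"])[:3]
for a,b in(((405,142),(674,118)),((378,133),(664,93)),((432,150),(679,147))):
    X=cv2.triangulatePoints(P("scene"),P("top"),np.array([a[0]/5+79.6,a[1]/5+149.6]),np.array([b[0]/5-.4,b[1]/5+184.6])); print((X[:3]/X[3]).ravel())
o=r.observe();R=Rn.from_euler('xyz',o['tcp_rot'])
# expected: tip top surface if unslipped: TCP z + (0.034-0.0268)
print(o['position']+R.apply([0,-.0072,-.206]))
E
```

```text
[0.56708782 0.05402683 0.29475683]
[0.5742582  0.05671726 0.29577645]
[0.55851211 0.05231881 0.29522939]
[0.56580502 0.05478628 0.3096511 ]
```

>>> {"method": "move_arm", "body": {"moves": [[[0, 0, 0, -0.5, 0, 0], [0, 0, 0, -1, 0, 0], [0, 0, 0, -2, 0, 0], [0, 0, 0, -3, 0, 0], [0, 0, 0, -3.5, 0, 0], [0, 0, 0, -4, 0, 0], [0, 0, 0, -4, 0, 0], [0, 0, 0, -4, 0, 0], [0, 0, 0, -4, 0, 0], [0, 0, 0, -4, 0, 0]]]}}

```text
clock: 19.13
position: [0.5171, 0.2549, 0.3024]
tcp_rot: [-1.641, 0.0, 0.239]
contact_force: [0.3, -1.1, -3.1]
width: 0.209
```

```bash
python3 - <<'E'
from h import *
o=r.observe();print(o['contact_force'],o['position'],np.degrees(o['tcp_rot']),np.abs(o['qvel']).max(),o['width']*88.1)
snap("scene","s9",(80,140,220,250),5);snap("top","t9",(0,185,150,255),5)
E
```

```text
[ 0.30324152 -1.06290642 -3.0893184 ] [0.51710026 0.25485415 0.30243773] [-9.39942179e+01  8.47140290e-04  1.36792023e+01] 0.0017945736660016892 18.4250225995879
```

View pics/s9.png

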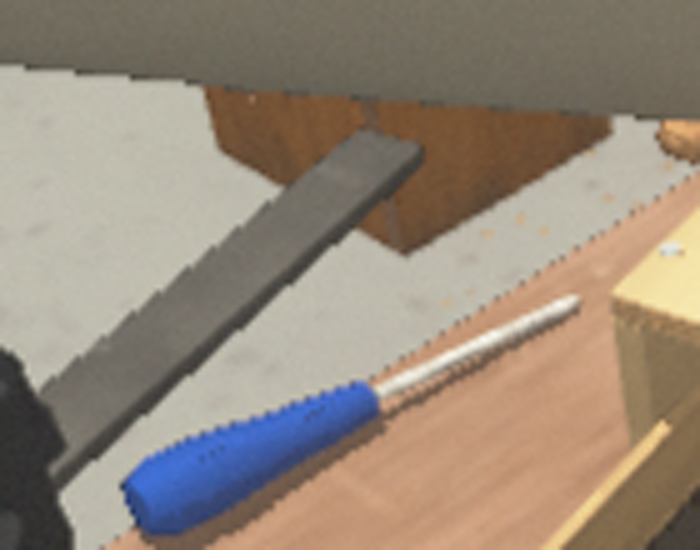

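View pics/t9.png

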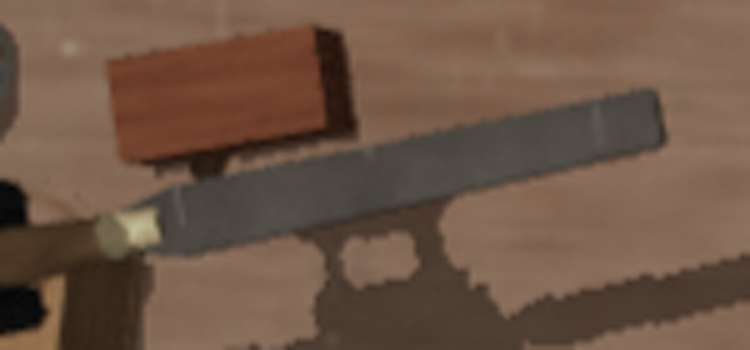

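```bash
python3 - <<'E'
from h import *
def P(n):
    i=r.camera_info(n); return i["intrinsics"]@np.linalg.inv(i["world_from_camera"])[:3]
a,b=(397,140),(661,118)
X=cv2.triangulatePoints(P("scene"),P("top"),np.array([a[0]/5+79.6,a[1]/5+139.6]),np.array([b[0]/5-.4,b[1]/5+184.6])); print((X[:3]/X[3]).ravel())
fs=[r.observe()['contact_force'] for _ in range(3)];print(fs, r.observe()['clock'])
snap("scene","s10");snap("top","t10")
E
```

```text
[0.56626491 0.05355751 0.30953076]
[array([ 0.0604965 , -0.54143505, -2.10130383]), array([ 0.0604965 , -0.54143505, -2.10130383]), array([ 0.0604965 , -0.54143505, -2.10130383])] 19.2333
```

View pics/s10.png

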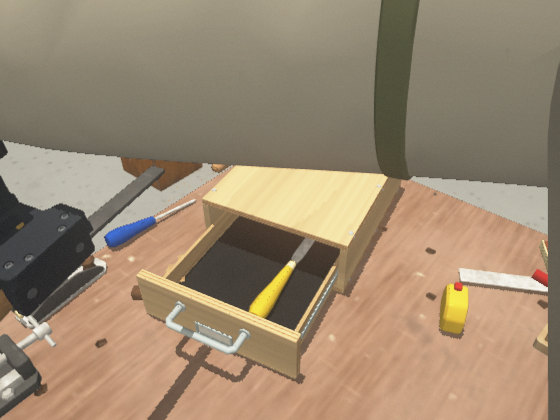

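View pics/t10.png

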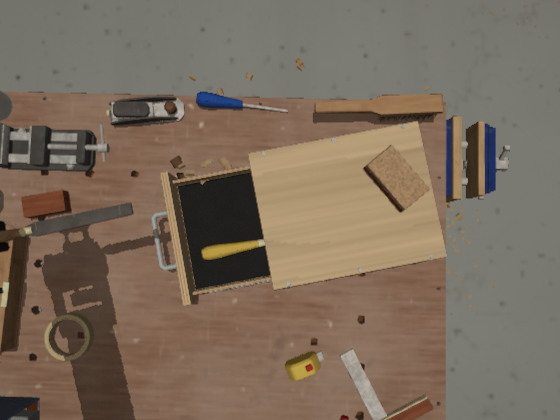

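```bash
python3 - <<'E'
from cell import r
print(r.finish_job()); o=r.observe(); print(o['clock'],o['width'])
E
```

```text
the job is handed in; nothing more can be done
None
the job is handed in; nothing more can be done
```

The job is handed in at about 19 s of the 48 s allowed; it reports no verdict. I pulled the drawer out by its bar to the stop: it moved about 163 mm and the force rose to 30 N. I gripped the file by its handle, tilted the handle up 17° and drew it out on the slant over the drawer front. I then lifted it and levelled it.

Last checks:
- **Height and level:** the blade tip's top face measures z ≈ 0.31 m from the two cameras, which is where it should be for a level file. That is about 19 cm above the top of the unit. The handle end was out of both pictures, so I worked out its height (about 0.30 m) from the arm's pose.
- **Touching nothing, at rest:** the vertical force is about 2 N, close to the file's 1.6 N weight, though readings ran from 1.4 to 3.1 N. Nothing is near the file in the pictures. The joints are almost still and the grip opening has held steady at about 18 mm.
- **Drawer and chisel:** the chisel still lies in the drawer, and the drawer is still out.

One check disagreed: after the first levelling the tip was about 14 mm (4°) low, a small slip in the grip or the way the handle was held. I turned the tool 4° to correct it, and the measurement above was taken after that.

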